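# Reload four lamp parts into the metal rack in reverse order

### The job

Move the four parts from the wooden rack to the empty metal rack, one at a time and in reverse order: begin with the part next to the wooden rack's post and put it in the metal rack's pocket farthest from that rack's post, then work along both rows, so that the last part ends up next to the metal rack's post. Set each one down flat in the middle of its pocket, on the rubber pad, without dropping it, and do not move parts about within the wooden rack.

Things in the scene. Friction and masses are not known exactly. Their poses are not given: they have to be found in the camera images.
- wood_rack: Brown wooden rack, full at the start, fixed at any yaw. Origin: middle of the row, on the bench top; y runs along the row to its post, x across. Plate 110 (x) by 324 (y), 8 thick. 4 pockets, centres x 0, y +108, +36, -36, -108, floor 8 above the bench, each 68 wide between ribs 4 thick and 7 high; open at both x ends. A dark pad marks each middle. Steel post, 18 wide, 26 high, at y +161. mm.
- metal_rack: Grey painted metal rack, empty at the start, fixed at any yaw. Origin: middle of the row, on the bench top; y runs along the row to its post, x across. Plate 110 (x) by 324 (y), 8 thick. 4 pockets, centres x 0, y +108, +36, -36, -108, floor 8 above the bench, each 68 wide between ribs 4 thick and 7 high; open at both x ends. A dark pad marks each middle. Steel post, 18 wide, 26 high, at y +161. mm.
- sink_tall_mid (a point): The tallest finned heat sink, bare aluminium, fins up, 50 (own x) by 60 (own y) by 28 mm tall. Point: its centre, 14 mm above its underside; z up. Own y lies across the rack's row: take it from above by the two faces 60 mm apart, fingers before and behind the row. Loose, in any of the wooden rack's pockets, within 4 mm and 0.1 rad of square.
- sink_square_mid (a point): The square finned heat sink of middle height, bare aluminium, fins up, 45 (own x) by 45 (own y) by 18 mm tall. Point: its centre, 9 mm above its underside; z up. Own y lies across the rack's row: take it from above by the two faces 45 mm apart, fingers before and behind the row. Loose, in any of the wooden rack's pockets, within 4 mm and 0.1 rad of square.
- sink_flat_mid (a point): The flattest finned heat sink, bare aluminium, fins up, 40 (own x) by 60 (own y) by 10 mm tall. Point: its centre, 5 mm above its underside; z up. Own y lies across the rack's row: take it from above by the two faces 60 mm apart, fingers before and behind the row. Loose, in any of the wooden rack's pockets, within 4 mm and 0.1 rad of square.
- tape_roll_mid (a point): Roll of yellow insulating tape lying flat, about 57 mm across, 19 mm tall. Point: its centre, 9.5 mm above its underside; z up. Take it from above across its outside, fingers before and behind the row. Loose, in any of the wooden rack's pockets, within 4 mm and 0.1 rad of square.

How it is judged:
By the outcome, as a careful person would: the job done as asked, in the order asked, and still so for the second after the job is handed in, with the robot touching nothing.
It also fails if it takes over 104 s, if anything falls off the work surface, if the arm or the gripper's body presses on something with over 40 N, if the wrist force passes 120 N, or if a joint passes its speed limit or range.

### The arm

A 6-joint arm with a two-finger parallel gripper is mounted at the origin on a cart in front of the work surface, level with it; the furniture and walls round the work are solid. World frame = base frame: x ahead of the robot, y to its left, z up, the work surface at z = 0. Lengths are in mm, angles in rad, forces in N, time in s.
With the tool pointing down it reaches from about 350 to 875 mm from the base axis. Payload 4.2 kg.
Tool frame: the origin (TCP) lies on the mounting face of the last link; the fingertips stand 173 mm ahead of it and the grasp point (between the pads) lies grip_point_offset ahead of it (grip_point_offset is the distance from the TCP to the grasp point, in mm); z points along the fingers, y is the line along which they close (so a half turn about z gives the same grasp; the last joint's range is limited). The gripper opens to 85 mm and grips with 20 to 120 N. Pads are 22 mm wide; open, the fingers measure 114 mm over their backs; the gripper's body (76 mm by 85 mm) begins 54 mm behind the grasp point. The pads swing forward as they close: fully open they stand 13 mm farther back than shut.
Start: joints at [1.413, 0.385, 0.008, 0, -1.194, -0.259], TCP at [252.989, 571.486, 404.712] pointing down, gripper open.
Joint ranges: [-3.14, 3.14], [-1.21, 2.06], [-1.07, 1.41], [-3.16, 2.05], [-2.99, -0.16], [-3.1, 3.1]. Speed limits (rad/s): [2.79, 2.79, 3.14, 3.14, 3.14, 3.14].

### API

Orientations are given as a unit quaternion [x, y, z, w].
In Python, from bench import read_state, get_image, job_done, recognise, place_of, grip_point_offset gives the robot as it stands. The module is installed in compiled form; this text tells all that it offers.
- The arm moves only by the tool carry_out, never from a script. Its arguments are lists of equal length, an entry for each row: "slide": the shift along the tool's x, y, z in m, a list of three; "roll": the turn about the tool's z in degrees; "claw": the finger opening in m, from 0 to 0.0854. A call has 1 to 8 rows; each row is the pose to reach, as a shift and turn from the pose commanded when the call began, along the tool's axes at that moment; what a row does not reach only later rows make up. A row lasts 1/8 s, in which the tool goes at most 62.5 mm and 10.7 degrees, less where a joint would pass 70% of its speed; a pose out of reach is approached as far as the arm can. A call with a gripper value outside its range is refused whole. The fingers move at their own pace and stop on an object; the grip force is fixed at half the most. Time passes only in rows, so rows that repeat a pose let the fingers close. It gives the time, the measured TCP pose, the force, the opening and the grip force at its end, in the units of the state.
- read_state(): the state, without advancing time (a new reading comes with each control period).
- get_image(name): name is "side" or "top" or "wrist"; returns a dict with "img" (420x560x3 uint8, red, green, blue), "z_map" (420x560 float32, mm along the optical axis (not along the pixel's ray), 0 where there is no reading), "mtx" (3x3 intrinsics, pixels), "world_from_camera" (4x4, takes a point from camera to world coordinates); the wrist camera has in their place "T_tool_cam" (4x4, takes a point from camera to tool coordinates, whose origin is the TCP and whose axes are the flange's). Camera axes: x right, y up, looking along -z (the intrinsics and any distortion apply to the point x, -y, -z); pixel columns grow to the right and rows downward; lengths in mm; the calibration is good to about 2 mm. A picture is of the moment at which its call begins: read the wrist's pose just before it.
- job_done(): hands the job in; it is judged then, once.
Trained networks look in a picture, given as the dict that the camera call returned (one of the last four; its "shot" number tells which), for a name from the list of things; names that differ only in an ending like _2 or _b are one class to them, and where a whole thing is asked for, a point or a joint stands for the part that bears it (a point fixed in the world has none). Each returns a list of dicts, best first, with "conf" (0 to 1); they miss things now and then, are a little off and sometimes report something else, mostly with a low value. They report only what shows in the picture. A call takes as long as a camera call.
- recognise(picture, thing): "at" ([column, row] in pixels, amid what is visible of it).
- place_of(picture, thing): "at" ([column, row] in pixels: a listed point, or the origin of a listed thing).
The state is a dict: "clock": time; "joints": joint angles; "joint_vel": joint speeds; "joint_efforts": joint torques, N m; "position": TCP position; "ee_rot": TCP orientation; "contact_force": force on the tool from outside, world axes, zero at the start; "wrist_torque": the same for the moment, N m; "gripper_width": finger opening in mm; "grasp_force": force on a finger pad.
Only numpy, scipy, OpenCV 4.12 (cv2) and the standard library are available. Lean on these libraries where they do the work, as an engineer would, in place of code of your own. Each camera call takes 0.05 s, during which the arm holds its last target. There are 200 camera calls.

## Working session

There is one attempt and no reset: what is moved stays moved. The work goes in short steps, Python scripts to look and compute and a tool call to move; the robot and the scene stay as the last step left them, time stands still between calls to the robot, and variables do not carry over. Pictures are saved under pics/ and viewed, at most 14 in all, crops included, and the job is handed in when it is done.

Besides the shell and the picture viewer there is one more tool, called after "Request:" as name([rows], argument=value, ...), one row to a line, values as JSON. carry_out: Moves the arm, as the interface text tells. Its arguments: {"type":"object","properties":{"slide":{"type":"array"},"roll":{"type":"array"},"claw":{"type":"array"}},"required":["slide","roll","claw"]}

```bash
mkdir -p pics; cat > h.py <<'E'
import numpy as np, cv2
from scipy.spatial.transform import Rotation as R
from bench import *
def Twc(p,s=None):
    if 'world_from_camera' in p: return np.array(p['world_from_camera'])
    T=np.eye(4);T[:3,:3]=R.from_quat(s['ee_rot']).as_matrix();T[:3,3]=s['position']
    return T@np.array(p['T_tool_cam'])
def cloud(p,s=None):
    z=p['z_map'];K=np.array(p['mtx']);v,u=np.indices(z.shape)
    c=np.stack([(u-K[0,2])/K[0,0]*z,-(v-K[1,2])/K[1,1]*z,-z],-1)
    T=Twc(p,s);return c@T[:3,:3].T+T[:3,3]
def pix2plane(p,uv,zw,s=None):
    K=np.array(p['mtx']);T=Twc(p,s)
    d=T[:3,:3]@np.array([(uv[0]-K[0,2])/K[0,0],-(uv[1]-K[1,2])/K[1,1],-1]);o=T[:3,3]
    return o+d*(zw-o[2])/d[2]
def save(p,n): cv2.imwrite(f'pics/{n}.png',p['img'][:,:,::-1])
PARTS=dict(sink_tall_mid=14,sink_square_mid=9,sink_flat_mid=5,tape_roll_mid=9.5)
E
python3 - <<'E'
from h import *
s=read_state();print({k:np.round(v,3) for k,v in s.items()});print(grip_point_offset() if callable(grip_point_offset) else grip_point_offset)
for n in ['top','side']:
    p=get_image(n);save(p,n+'0');print(n,np.round(p['mtx'],1).tolist(),[k for k in p], np.round(Twc(p),3).tolist())
    c=cloud(p)
    for t,h in list(PARTS.items()):
        for d in place_of(p,t)[:2]:print(t,np.round(d['at'],1),round(d['conf'],2),np.round(pix2plane(p,d['at'],8+h),1))
    for t in ['wood_rack','metal_rack']:
        for d in place_of(p,t)[:2]:print(t,np.round(d['at'],1),round(d['conf'],2),np.round(pix2plane(p,d['at'],0),1))
E
```

```text
{'clock': np.float64(0.0), 'joints': array([ 1.413e+00,  3.860e-01,  7.000e-03, -1.000e-03, -1.194e+00,
       -2.590e-01]), 'joint_vel': array([-0.   ,  0.002,  0.001, -0.001,  0.   , -0.   ]), 'joint_efforts': array([-0.0000e+00, -3.9229e+01,  1.8840e+01,  4.1860e+00, -5.0000e-03,
        0.0000e+00]), 'position': array([252.897, 571.33 , 403.584]), 'ee_rot': array([ 0.978, -0.207, -0.   ,  0.001]), 'contact_force': array([0.197, 0.158, 0.392]), 'wrist_torque': array([-0.019,  0.01 , -0.02 ]), 'grasp_force': np.float64(0.0), 'gripper_width': np.float64(85.461)}
154.70000000000002
top [[457.7, 0.0, 281.5], [0.0, 457.7, 208.5], [0.0, 0.0, 1.0]] ['img', 'z_map', 'mtx', 'world_from_camera', 'shot'] [[-0.024, 0.984, -0.177, 359.756], [-1.0, -0.025, -0.004, -18.082], [-0.009, 0.177, 0.984, 1055.73], [0.0, 0.0, 0.0, 1.0]]
sink_tall_mid [184.5 228.5] 0.95 [504.8 208.8  22. ]
sink_square_mid [172.5 257.2] 0.78 [440.5 236.3  17. ]
sink_flat_mid [198.3 197.9] 0.69 [577.1 179.6  13. ]
tape_roll_mid [212.9 177.4] 0.83 [624.2 144.9  17.5]
wood_rack [190.4 213.5] 0.95 [543.  200.3   0. ]
side [[420.6, 0.0, 281.2], [0.0, 420.6, 212.5], [0.0, 0.0, 1.0]] ['img', 'z_map', 'mtx', 'world_from_camera', 'shot'] [[0.822, 0.268, -0.502, 13.261], [-0.569, 0.369, -0.735, -767.104], [-0.012, 0.89, 0.456, 509.092], [0.0, 0.0, 0.0, 1.0]]
sink_tall_mid [227.7 193. ] 0.85 [496.6 205.1  22. ]
sink_square_mid [203.6 197.4] 0.54 [433.3 228.6  17. ]
sink_square_mid [228.9 192.8] 0.28 [505.  214.3  17. ]
sink_flat_mid [256.3 194.2] 0.47 [567.2 167.7  13. ]
tape_roll_mid [278.5 188.2] 0.48 [636.  156.7  17.5]
wood_rack [242.1 197.5] 0.89 [537.  196.9   0. ]
metal_rack [338.9 268.5] 0.72 [ 525.1 -229.9    0. ]
```

View pics/top0.png

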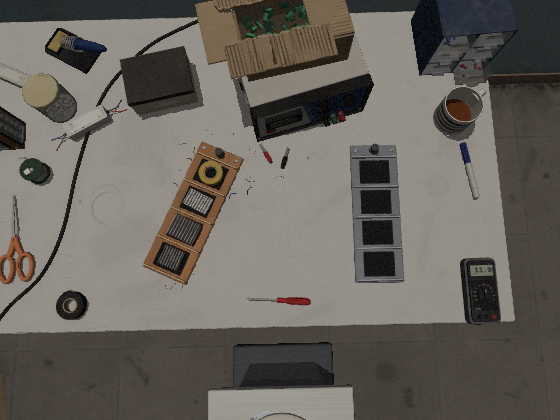

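View pics/side0.png

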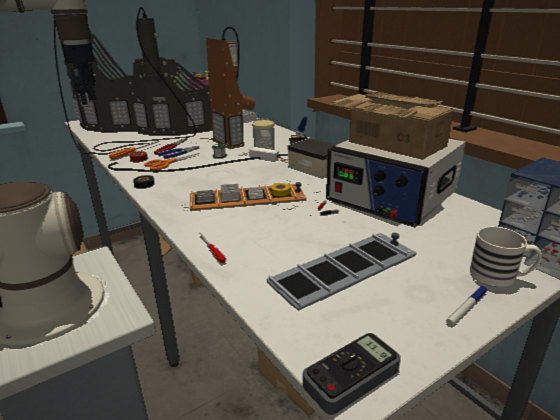

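The tape is next to the wooden rack's post (about 211,172). The sinks follow at (198,200), (184,230) and (172,258). The metal rack is empty, with its post at (375,149) and its farthest pocket at (380,263). Next I'll get both rack poses from the top view.

```bash
cat >> h.py <<'E'
def rackfit(p,s,c0,kind,rad=190):
    """fit rack by coloured plate pixels within rad of c0; returns centre, row angle (deg, sign ambiguous)"""
    c=cloud(p,s); hsv=cv2.cvtColor(p['img'],cv2.COLOR_RGB2HSV).astype(int)
    near=np.hypot(c[...,0]-c0[0],c[...,1]-c0[1])<rad
    m=near&(c[...,2]>4.5)&(c[...,2]<19)&(p['z_map']>0)
    if kind=='wood': m=near&(hsv[...,0]<18)&(hsv[...,1]>90)&(hsv[...,2]>50)&(c[...,2]<22)
    m=cv2.morphologyEx(m.astype(np.uint8),cv2.MORPH_OPEN,np.ones((3,3),np.uint8))
    n,l,st,_=cv2.connectedComponentsWithStats(m); k=1+np.argmax(st[1:,4]); v,u=np.nonzero(l==k)
    q=np.array([pix2plane(p,(a,b),8,s)[:2] for a,b in zip(u,v)],np.float32)
    (cx,cy),(w,h),a=cv2.minAreaRect(q)
    if w>h:w,h,a=h,w,a-90
    return np.round([cx,cy,w,h,a+90],2)
def tool(s,xy):
    """tool x,y shift (m) bringing TCP to world xy"""
    M=R.from_quat(s['ee_rot']).as_matrix(); d=M.T@np.array([xy[0]-s['position'][0],xy[1]-s['position'][1],0]); return np.round(d/1000,4)
def heading(s): M=R.from_quat(s['ee_rot']).as_matrix(); return np.degrees(np.arctan2(M[1,0],M[0,0]))
E
python3 - <<'E'
from h import *
p=get_image('top');s=read_state()
print(rackfit(p,s,(535,195),'wood'),rackfit(p,s,(525,-230),'metal'))
c=cloud(p)
for u,v in [(100,230),(380,263),(380,232),(375,172),(300,250),(220,152)]:print(u,v,np.round(c[v,u],1))
print(heading(s),tool(s,(520,200)))
w=get_image('wrist');print(np.round(w['T_tool_cam'],3).tolist(),np.round(w['mtx'],0).tolist())
E
```

```text
[548.14 191.35 109.61 323.18 155.48] [ 534.76 -232.25  108.16  321.51  179.35]
100 230 [509.1 410.4   1.6]
380 263 [ 416.5 -234.7    6.1]
380 232 [ 487.4 -238.9    6.8]
375 172 [ 630.2 -236.2    5.9]
300 250 [451.5 -53.9  -4. ]
220 152 [680.5 126.1  33.3]
-23.882220487844048 [ 0.3946  0.2316 -0.    ]
[[-0.001, 0.962, 0.272, 68.627], [1.0, 0.001, -0.001, 0.151], [-0.001, 0.272, -0.962, 29.876], [0.0, 0.0, 0.0, 1.0]] [[366.0, 0.0, 284.0], [0.0, 366.0, 204.0], [0.0, 0.0, 1.0]]
```

Request:
carry_out([
  [0.053,0.028,0],
  [0.106,0.057,0],
  [0.159,0.085,0],
  [0.212,0.114,0],
  [0.265,0.142,0],
  [0.318,0.171,0],
  [0.371,0.2,0],
  [0.424,0.228,0],
], roll=[0,0,0,0,0,0,0.6,0.6], claw=[0.0854,0.0854,0.0854,0.0854,0.0854,0.0854,0.0854,0.0854])

```text
clock: 1.8
position: [549.3, 189.6, 405.0]
ee_rot: [0.977, -0.212, 0.0, -0.0]
contact_force: [-0.3, 1.3, -0.2]
gripper_width: 85.5
grasp_force: 0.0
```

```bash
cat > look.py <<'E'
from h import *
import sys
kind,cx,cy,zf=sys.argv[1],float(sys.argv[2]),float(sys.argv[3]),sys.argv[4]
s=read_state();p=get_image('wrist');save(p,zf)
print(s['clock'],np.round(s['position'],1),heading(s),s['gripper_width'])
f=rackfit(p,s,(cx,cy),kind);print(f)
a=np.radians(f[4]+(180 if np.cos(np.radians(f[4]))<0 else 0));ry=np.array([np.cos(a),np.sin(a)]);rx=np.array([ry[1],-ry[0]])
print('floor z in pockets',[np.round(np.median(cloud(p,s)[...,2][np.hypot(*(cloud(p,s)[...,:2]-(f[:2]+ry*k)).transpose(2,0,1))<15]),1) for k in (108,36,-36,-108)])
for t,h in PARTS.items():
    for d in place_of(p,t)[:2]:
        if d['conf']<.3: continue
        q=pix2plane(p,d['at'],8+h,s)[:2];e=q-f[:2];print(t,round(d['conf'],2),np.round(d['at'],0),np.round(q,1),'rack x,y',np.round([e@rx,e@ry],1))
E
python3 look.py wood 548 191 w1
```

```text
1.8 [549.3 189.6 405. ] -24.470530234666985 85.46702832644662
[547.34 190.92 108.14 316.23 155.45]
floor z in pockets [np.float64(26.1), np.float64(13.0), np.float64(13.2), np.float64(13.2)]
sink_tall_mid 0.67 [282. 220.] [505.7 211.6] rack x,y [ -1.5 -46.4]
sink_square_mid 0.59 [285. 279.] [442.8 236.7] rack x,y [   1.8 -114.1]
sink_flat_mid 0.62 [283. 149.] [569.7 180.8] rack x,y [-0.1 24.6]
tape_roll_mid 0.62 [282.  71.] [636.3 151.4] rack x,y [-1.  97.3]
```

View pics/w1.png

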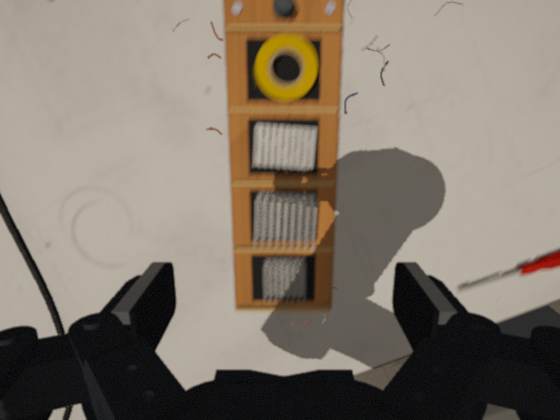

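The row from the post is tape (285,67), flat (284,147), tall (284,219) and square (285,279). I'll measure part centres by colour in the wrist view.

```bash
cat >> h.py <<'E'
def partfit(p,s,xy,ztop,kind,rad=42):
    """centre+rect of part top around xy"""
    hsv=cv2.cvtColor(p['img'],cv2.COLOR_RGB2HSV).astype(int)
    v,u=np.indices(hsv.shape[:2]);K=np.array(p['mtx']);T=Twc(p,s)
    d=np.stack([(u-K[0,2])/K[0,0],-(v-K[1,2])/K[1,1],-np.ones(u.shape)],-1)@T[:3,:3].T
    q=T[:2,3]+d[...,:2]*((ztop-T[2,3])/d[...,2:])
    m=np.hypot(q[...,0]-xy[0],q[...,1]-xy[1])<rad
    m&=((abs(hsv[...,0]-26)<6)&(hsv[...,1]>150)&(hsv[...,2]>90)) if kind=='tape' else ((hsv[...,1]<60)&(hsv[...,2]>70))
    m=m.astype(np.uint8)
    m=cv2.morphologyEx(m,cv2.MORPH_CLOSE,np.ones((7,7),np.uint8));m=cv2.morphologyEx(m,cv2.MORPH_OPEN,np.ones((5,5),np.uint8))
    n,l,st,_=cv2.connectedComponentsWithStats(m)
    if n<2:return None
    k=1+np.argmax(st[1:,4]);pts=q[l==k].astype(np.float32)
    (cx,cy),(w,h),a=cv2.minAreaRect(pts)
    return np.round([cx,cy,w,h,a],1)
E
python3 - <<'E'
from h import *
s=read_state();a=np.radians(-24.5);ry=np.array([np.cos(a),np.sin(a)]);C=np.array([548,191.])
for cam in('wrist','top'):
    p=get_image(cam)
    for n,k,zt in(('tape',108,27),('flat',36,18),('tall',-36,36),('square',-108,26)):
        f=partfit(p,s,C+ry*k,zt,n);print(cam,n,f,'nominal',np.round(C+ry*k,1), None if f is None else np.round((f[:2]-C)@np.array([[ry[1],ry[0]],[-ry[0],ry[1]]]),1))
# gripper tip in depth
    if cam=='wrist':
        c=cloud(p,s);h=np.array(p['z_map']);print('min z of finger pts',[np.round(c[v,u],0) for v,u in((280,150),(270,165),(280,410),(300,140))])
        K=np.array(p['mtx'])
        hsv=cv2.cvtColor(p['img'],cv2.COLOR_RGB2HSV).astype(int)
        for k in range(-150,160,300):
            pass
E
```

```text
wrist tape [635.2 150.2  56.6  54.6  65.4] nominal [646.3 146.2] [ 1.  96.3]
wrist flat [570.4 181.2  61.   41.8  61.2] nominal [580.8 176.1] [-0.4 24.4]
wrist tall [507.  209.3  60.9  56.   62.9] nominal [515.2 205.9] [  0.4 -44.9]
wrist square [445.3 239.9  42.1  48.8  65.4] nominal [449.7 235.8] [  -1.9 -113.7]
min z of finger pts [array([577., 227., 264.]), array([575., 226., 255.]), array([540., 148., 264.]), array([576., 227., 275.])]
top tape [6.378e+02 1.712e+02 1.470e+01 9.300e+00 4.000e-01] nominal [646.3 146.2] [-19.2  89.9]
top flat [564.  170.6  37.9  40.2  56.4] nominal [580.8 176.1] [11.9 23. ]
top tall [502.  208.2  64.3  47.   62.4] nominal [515.2 205.9] [  3.4 -49. ]
top square [445.  239.8  45.   35.9  88.6] nominal [449.7 235.8] [  -1.7 -114. ]
```

Request:
carry_out([
  [0.047,0,0.02],
  [0.095,0,0.06],
  [0.095,0,0.11],
  [0.095,0,0.15],
  [0.095,0,0.175],
  [0.095,0,0.19],
  [0.095,0,0.19],
], roll=[0,0,0,0,0,0,0], claw=[0.0854,0.0854,0.0854,0.0854,0.0854,0.0854,0.0854])

```text
clock: 3.02
position: [634.4, 152.9, 214.1]
ee_rot: [0.977, -0.211, -0.001, 0.001]
contact_force: [0.4, 0.2, 1.1]
gripper_width: 85.6
grasp_force: 0.0
```

```bash
cat > near.py <<'E'
from h import *
import sys
x,y,zt,kind,name=float(sys.argv[1]),float(sys.argv[2]),float(sys.argv[3]),sys.argv[4],sys.argv[5]
s=read_state();p=get_image('wrist');save(p,name)
f=partfit(p,s,(x,y),zt,kind);print(s['clock'],np.round(s['position'],1),round(heading(s),2),f,'tool shift',tool(s,f[:2]))
M=R.from_quat(s['ee_rot']).as_matrix();c=(cloud(p,s)-s['position'])@M
for sg in(-1,1):
    m=(p['z_map']>0)&(abs(c[...,0])<14)&(c[...,1]*sg>s['gripper_width']/2-4)&(c[...,1]*sg<s['gripper_width']/2+20)&(c[...,2]>100)&(c[...,2]+0<s['position'][2]-22)
    if m.sum()>5: print('finger',sg,'tips tool z',np.round(np.percentile(c[...,2][m],[50,95,99,100]),1),'y',np.round(np.percentile(c[...,1][m],[5,50,95]),1))
E
python3 near.py 635 150 27 tape n1
```

```text
3.025 [634.4 152.9 214.1] -24.39 [636.1 150.   57.2  57.   27.8] tool shift [ 0.0027  0.002  -0.    ]
finger -1 tips tool z [110.5 150.4 156.6 159.9] y [-62.  -50.3 -42.3]
finger 1 tips tool z [110.6 150.4 156.5 160. ] y [42.6 50.2 62.1]
```

View pics/n1.png

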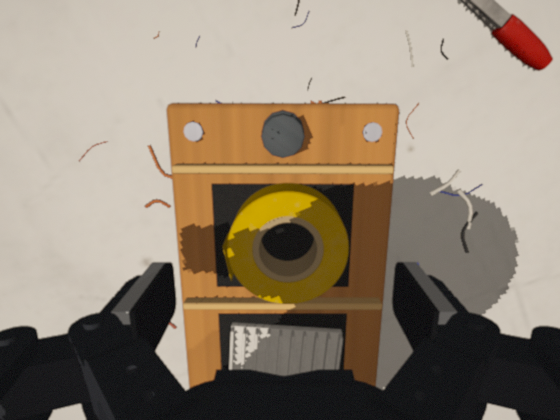

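Tape is at (285,245), centred between the fingers; the fingertips are near (150,280) and (415,280), 160 mm ahead of the TCP when open. Descending and gripping.

Request:
carry_out([
  [0.002,0.001,0.02],
  [0.002,0.001,0.034],
  [0.002,0.001,0.034],
  [0.002,0.001,0.034],
  [0.002,0.001,0.034],
  [0.002,0.001,0.034],
  [0.002,0.001,0.034],
  [0.002,0.001,0.034],
], roll=[0,0,0,0,0,0,0,0], claw=[0.0854,0.0854,0.03,0.03,0.03,0.03,0.03,0.03])

```text
clock: 4.08
position: [636.7, 150.6, 182.0]
ee_rot: [0.977, -0.212, 0.001, -0.001]
contact_force: [-0.1, 1.1, 6.7]
gripper_width: 53.6
grasp_force: 63.6
```

```bash
python3 near.py 636 150 27 tape n2; python3 -c "
from h import *
s=read_state();print(s['gripper_width'],s['grasp_force'],s['contact_force'])"
```

```text
4.075 [636.7 150.6 182. ] -24.45 [638.  150.1  53.9  60.3  65.5] tool shift [ 0.0013 -0.0001  0.    ]
finger -1 tips tool z [123.5 154.8 158.2 160. ] y [-46.1 -33.  -24.8]
finger 1 tips tool z [123.9 154.7 158.  160. ] y [24.7 32.9 46. ]
53.749007265837385 63.590078256384004 [-0.99229901  0.79583796  5.39353946]
```

View pics/n2.png

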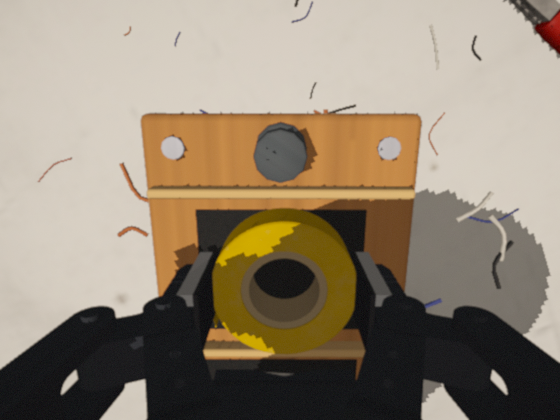

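Request:
carry_out([
  [0,0,-0.03],
  [0,0,-0.08],
  [-0.003,0.04,-0.12],
  [-0.01,0.1,-0.14],
  [-0.016,0.16,-0.14],
  [-0.022,0.22,-0.14],
  [-0.028,0.28,-0.14],
  [-0.033,0.335,-0.14],
], roll=[0,0,0,-5,-10,-15,-20,-23.8], claw=[0.03,0.03,0.03,0.03,0.03,0.03,0.03,0.03])

```text
clock: 5.12
position: [465.6, -142.5, 320.4]
ee_rot: [1.0, -0.005, -0.0, -0.0]
contact_force: [0.3, -0.5, -0.4]
gripper_width: 53.4
grasp_force: 63.4
```

```bash
python3 near.py 520 -150 100 tape n3; python3 look.py metal 535 -232 m1;  python3 -c "
from h import *
s=read_state();print(s['gripper_width'],s['grasp_force'],s['contact_force'])
p=get_image('wrist');g=p['img'].max(2);
c=cloud(p,s)
m=((g<60)&(c[...,2]<14)&(c[...,2]>0)&(abs(c[...,1]+232)<60)).astype(np.uint8);m=cv2.morphologyEx(m,cv2.MORPH_OPEN,np.ones((5,5),np.uint8))
n,l,st,ce=cv2.connectedComponentsWithStats(m)
for k in range(1,n):
  if st[k,4]>300:
    v,u=np.nonzero(l==k);q=np.array([pix2plane(p,a,8,s)[:2] for a in zip(u,v)],np.float32);print(st[k],np.round(cv2.minAreaRect(q)[0],1),np.round(cv2.minAreaRect(q)[1:][0],1),cv2.minAreaRect(q)[2])
"
```

```text
5.175 [ 462.3 -145.7  319.9] -0.7431628420782824 54.09432123164135
[ 484.01 -232.22  110.48  221.28  179.45]
floor z in pockets [np.float64(9.3), np.float64(9.4), np.float64(9.5), np.float64(9.8)]
53.63662821293861 63.44970618956722 [ 0.67162948  0.26445287 -1.28774762]
[ 362   25  100   81 7559] [ 558.9 -233.9] [68.8 54.5] 89.27647399902344
[ 356  130   94   70 6040] [ 486.2 -232.9] [68.7 54.3] 89.26433563232422
[ 353  219   85   63 4264] [ 414.3 -232.3] [70.4 55.7] 89.25248718261719Traceback (most recent call last):
  File "near.py", line 5, in <module>
    f=partfit(p,s,(x,y),zt,kind);print(s['clock'],np.round(s['position'],1),round(heading(s),2),f,'tool shift',tool(s,f[:2]))
                                                                                                                      ~^^^^
TypeError: 'NoneType' object is not subscriptable
```

View pics/m1.png

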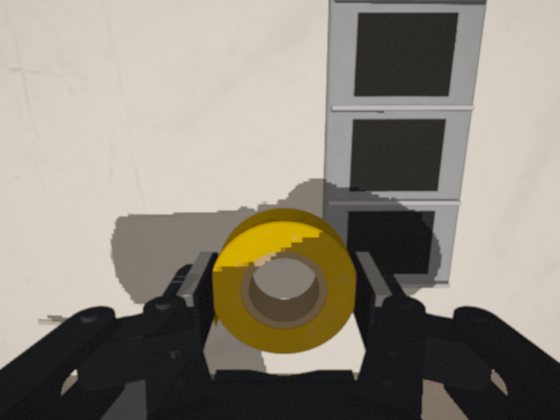

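Tape is held at (284,285). The metal rack pads show at (408,55), (398,155) and (391,243), which gives pocket centres and a heading of about -0.7°. Moving to a low hover over the far pocket.

Request:
carry_out([
  [-0.026,0.046,0],
  [-0.052,0.092,0.01],
  [-0.052,0.092,0.05],
  [-0.052,0.092,0.09],
  [-0.052,0.092,0.115],
  [-0.052,0.092,0.125],
  [-0.052,0.092,0.125],
  [-0.052,0.092,0.125],
], roll=[0,0,0,0,0,0,0,0], claw=[0.03,0.03,0.03,0.03,0.03,0.03,0.03,0.03])

```text
clock: 6.48
position: [415.1, -232.2, 196.7]
ee_rot: [1.0, -0.005, 0.001, 0.0]
contact_force: [0.0, 0.4, -0.8]
gripper_width: 53.0
grasp_force: 63.5
```

```bash
cat > pads.py <<'E'
from h import *
import sys
s=read_state();p=get_image('wrist')
if len(sys.argv)>1: save(p,sys.argv[1])
print(s['clock'],np.round(s['position'],1),round(heading(s),2),'w',round(s['gripper_width'],1),'f',round(s['grasp_force']),np.round(s['contact_force'],1))
g=p['img'].max(2);c=cloud(p,s)
m=((g<60)&(c[...,2]<14)&(c[...,2]>0)&(abs(c[...,1]+232)<60)).astype(np.uint8);m=cv2.morphologyEx(m,cv2.MORPH_OPEN,np.ones((5,5),np.uint8))
n,l,st,ce=cv2.connectedComponentsWithStats(m)
for k in range(1,n):
  if st[k,4]>300:
    v,u=np.nonzero(l==k);q=np.array([pix2plane(p,a,8,s)[:2] for a in zip(u,v)],np.float32);r=cv2.minAreaRect(q);print('pad',st[k][:4],np.round(r[0],1),np.round(r[1],1),round(r[2],1))
E
python3 pads.py m2; python3 -c "
from h import *
s=read_state();p=get_image('wrist');print('tape',partfit(p,s,(414,-232),46,'tape'))"
```

```text
6.475 [ 415.1 -232.2  196.7] -0.63 w 53.0 f 64 [ 0.   0.4 -0.8]
pad [195  20 175 140] [ 487.  -232.6] [69.4 55.2] 89.4
pad [206 198 154  54] [ 428.9 -232. ] [70.2 25.7] 89.3
pad [254 259  59  40] [ 402.2 -232.1] [24.  23.7] 46.3
tape [ 419.  -232.5   52.2   58.2   89.3]
```

View pics/m2.png

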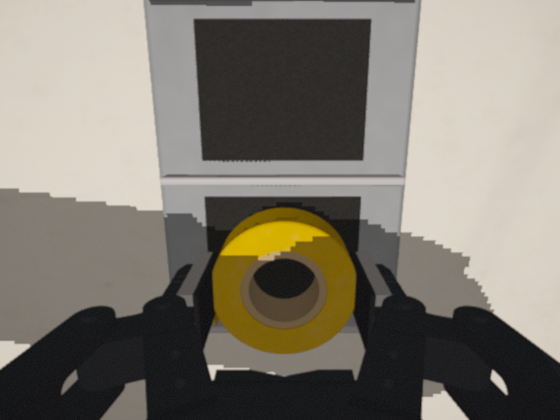

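Request:
carry_out([
  [0,0,0.008],
  [0,0,0.013],
  [0,0,0.0145],
  [0,0,0.0145],
  [0,0,0.0145],
  [0,0,0.0145],
  [0,0,0.0145],
  [0,0,0.0145],
], roll=[0,0,0,0,0,0,0,0], claw=[0.03,0.03,0.03,0.03,0.0854,0.0854,0.0854,0.0854])

```text
clock: 7.58
position: [414.3, -232.4, 181.1]
ee_rot: [1.0, -0.006, -0.0, -0.0]
contact_force: [1.0, 0.5, -0.2]
gripper_width: 85.3
grasp_force: 0.0
```

Request:
carry_out([
  [0,0,-0.02],
  [0,0,-0.06],
  [0,0,-0.11],
  [0.001,-0.02,-0.13],
  [0.001,-0.02,-0.13],
], roll=[0,0,0,0,0], claw=[0.0854,0.0854,0.0854,0.0854,0.0854])

```text
clock: 8.2
position: [415.8, -211.9, 312.8]
ee_rot: [1.0, -0.005, 0.002, 0.0]
contact_force: [-1.0, 0.5, -0.8]
gripper_width: 85.7
grasp_force: 0.0
```

```bash
python3 pads.py m3;python3 -c "
from h import *
s=read_state();p=get_image('wrist');print('tape',partfit(p,s,(414,-232),27,'tape'))"
```

```text
8.2 [ 415.8 -211.9  312.8] -0.6 w 85.7 f 0 [-1.   0.5 -0.8]
pad [262   0 102  31] [ 541.2 -233.3] [68.8 18.6] 89.4
pad [264  58  97  79] [ 486.8 -232.7] [68.6 54.1] 89.3
pad [265 161  29  39] [ 426.5 -208.6] [21.2 30. ] 88.6
pad [329 161  26  28] [ 430.3 -256.3] [19.5 21. ] 89.3
pad [295 188  33  27] [ 409.6 -233.4] [25. 21.] 89.3
tape [ 413.7 -232.1   56.3   56.5   66. ]
```

View pics/m3.png

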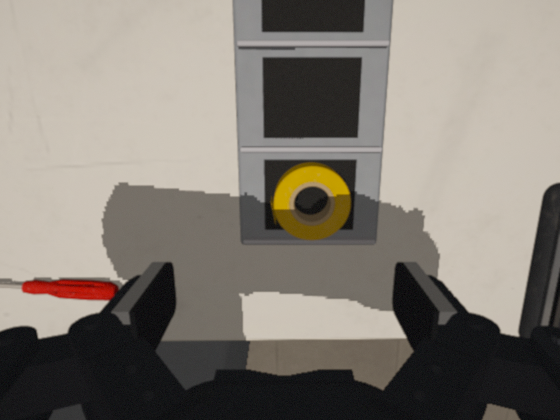

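Tape is on the pad at (312,202), centred within about 1 mm. Next is the flat sink.

Request:
carry_out([
  [0.019,-0.05,0],
  [0.038,-0.1,0],
  [0.057,-0.15,0],
  [0.076,-0.2,0],
  [0.095,-0.25,0],
  [0.114,-0.3,0],
  [0.133,-0.35,0],
  [0.15,-0.395,0],
], roll=[0,4,8,12,16,20,23,23.8], claw=[0.0854,0.0854,0.0854,0.0854,0.0854,0.0854,0.0854,0.0854])

```text
clock: 9.3
position: [570.8, 182.2, 308.9]
ee_rot: [0.977, -0.212, -0.001, 0.001]
contact_force: [0.7, -0.5, 0.0]
gripper_width: 85.2
grasp_force: 0.0
```

Request:
carry_out([
  [0,0,0.04],
  [0,0,0.075],
  [0,0,0.085],
  [0,0,0.085],
  [0,0,0.085],
], roll=[0,0,0,0,0], claw=[0.0854,0.0854,0.0854,0.0854,0.0854])

```text
clock: 9.93
position: [570.9, 180.8, 227.4]
ee_rot: [0.977, -0.212, 0.001, -0.001]
contact_force: [0.5, -0.9, 0.3]
gripper_width: 85.1
grasp_force: 0.0
```

```bash
python3 near.py 570.5 181 18 flat n4
```

```text
9.925 [570.9 180.8 227.4] -24.48 [571.8 180.6  60.   41.7  61.5] tool shift [ 0.001  -0.0002  0.    ]
finger -1 tips tool z [110.5 150.5 156.6 160.1] y [-61.8 -50.  -42.3]
finger 1 tips tool z [110.7 150.4 156.5 160.4] y [42.5 49.9 61.9]
```

View pics/n4.png

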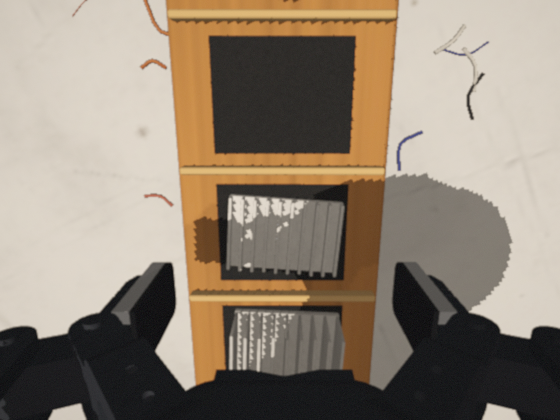

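Flat sink is at (286,236), turned about 4° clockwise of square. I'll match that and grip.

Request:
carry_out([
  [0.001,0,0.03],
  [0.001,0,0.045],
  [0.001,0,0.05],
  [0.001,0,0.05],
  [0.001,0,0.05],
  [0.001,0,0.05],
  [0.001,0,0.05],
  [0.001,0,0.05],
], roll=[4,4,4,4,4,4,4,4], claw=[0.0854,0.0854,0.0854,0.03,0.03,0.03,0.03,0.03])

```text
clock: 10.98
position: [571.7, 180.8, 177.5]
ee_rot: [0.969, -0.246, 0.001, -0.001]
contact_force: [-0.3, 0.4, 6.3]
gripper_width: 58.6
grasp_force: 65.6
```

```bash
python3 near.py 572 181 18 flat n5;  python3 -c "
from h import *
s=read_state();print(s['gripper_width'],s['grasp_force'],s['contact_force'])"
```

```text
10.975 [571.7 180.8 177.5] -28.44 [571.9 181.   83.8  43.7  61.5] tool shift [ 0.0001 -0.0003  0.    ]
finger -1 tips tool z [119.1 150.8 154.6 155.5] y [-48.9 -38.  -28.8]
finger 1 tips tool z [119.6 150.8 154.4 155.5] y [29.1 37.6 48.8]
58.19187612704798 65.55684685707092 [0.12499973 0.43594279 5.33606329]
```

Request:
carry_out([
  [0,0,-0.03],
  [0,0,-0.07],
  [0.012,0.038,-0.1],
  [0.028,0.091,-0.1],
  [0.044,0.143,-0.1],
  [0.06,0.196,-0.1],
  [0.077,0.253,-0.1],
  [0.095,0.311,-0.1],
], roll=[0,0,-2,-7,-12,-17,-22,-27.8], claw=[0.03,0.03,0.03,0.03,0.03,0.03,0.03,0.03])

```text
clock: 12.02
position: [505.5, -139.8, 276.2]
ee_rot: [1.0, -0.004, -0.0, -0.0]
contact_force: [0.7, 0.2, -0.4]
gripper_width: 58.0
grasp_force: 64.9
```

Request:
carry_out([
  [-0.009,0.047,0],
  [-0.0185,0.095,0.01],
  [-0.0185,0.095,0.045],
  [-0.0185,0.095,0.075],
  [-0.0185,0.095,0.085],
  [-0.0185,0.095,0.085],
  [-0.0185,0.095,0.085],
], roll=[0,0,0,0,0,0,0], claw=[0.03,0.03,0.03,0.03,0.03,0.03,0.03])

```text
clock: 12.9
position: [487.3, -232.9, 192.4]
ee_rot: [1.0, -0.006, 0.001, 0.0]
contact_force: [0.6, -0.3, -0.2]
gripper_width: 57.9
grasp_force: 64.9
```

```bash
python3 pads.py m4
```

```text
12.9 [ 487.3 -232.9  192.4] -0.64 w 57.9 f 65 [ 0.6 -0.3 -0.2]
pad [192  18 181 144] [ 559.1 -233.4] [69.6 55.3] 89.3
pad [204 201 158  29] [ 507.3 -233. ] [69.8 13. ] 89.3
pad [212 342  66  27] [ 434.7 -212.9] [32.4 15.2] 89.2
pad [290 342  64  27] [ 434.2 -251.3] [31.6 15.2] 89.2
```

View pics/m4.png

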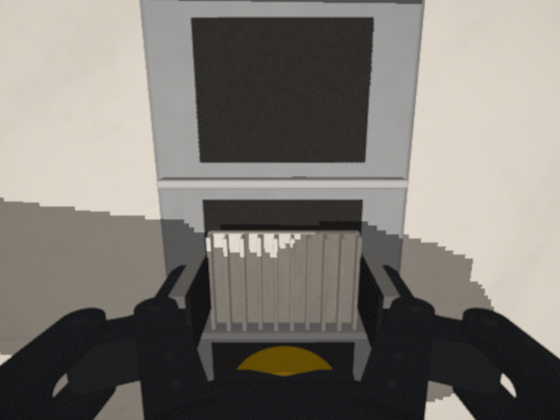

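The sink is held square at (284,282) over the second pocket. Setting down and retreating.

Request:
carry_out([
  [0,0,0.008],
  [0,0,0.013],
  [0,0,0.0145],
  [0,0,0.0145],
  [0,0,0.0145],
  [0,0,0.0145],
  [0,0,0.0145],
  [0,0,0.0145],
], roll=[0,0,0,0,0,0,0,0], claw=[0.03,0.03,0.03,0.03,0.0854,0.0854,0.0854,0.0854])

```text
clock: 13.95
position: [486.7, -233.0, 176.5]
ee_rot: [1.0, -0.006, -0.0, -0.0]
contact_force: [-0.4, 0.3, 0.1]
gripper_width: 85.6
grasp_force: 0.0
```

Request:
carry_out([
  [0,0,-0.02],
  [0,0,-0.06],
  [0,0,-0.11],
  [0.0,-0.02,-0.13],
  [0.0,-0.02,-0.13],
], roll=[0,0,0,0,0], claw=[0.0854,0.0854,0.0854,0.0854,0.0854])

```text
clock: 14.58
position: [487.2, -212.5, 308.6]
ee_rot: [1.0, -0.005, 0.002, 0.0]
contact_force: [0.1, 0.3, -0.7]
gripper_width: 85.0
grasp_force: 0.0
```

```bash
python3 - <<'E'
from h import *
s=read_state();p=get_image('wrist');save(p,'m5');print(s['position'],'flat',partfit(p,s,(487,-233),18,'flat',36),'tape',partfit(p,s,(414,-232),27,'tape'))
E
```

```text
[ 487.20526237 -212.45432096  308.55333356] flat [ 479.3 -232.9   71.2   54.9   89.3] tape [ 413.3 -232.2   56.1   55.5   23. ]
```

View pics/m5.png

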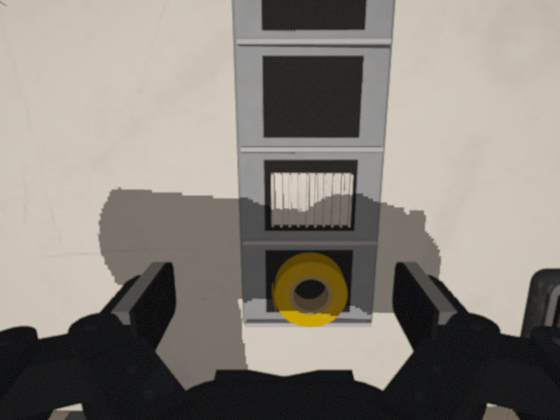

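Flat sink sits at (312,200), centred on its pad once parallax is allowed for; the tape is unchanged at (311,290). Next is the tall sink.

Request:
carry_out([
  [0.002,-0.053,0],
  [0.004,-0.106,0],
  [0.006,-0.159,0],
  [0.008,-0.212,0],
  [0.01,-0.265,0],
  [0.012,-0.318,0],
  [0.014,-0.371,0],
  [0.015,-0.422,0],
], roll=[0,4,8,12,16,20,23,23.8], claw=[0.0854,0.0854,0.0854,0.0854,0.0854,0.0854,0.0854,0.0854])

```text
clock: 15.62
position: [506.9, 210.1, 304.8]
ee_rot: [0.977, -0.212, -0.001, 0.001]
contact_force: [1.0, -0.7, 0.6]
gripper_width: 85.4
grasp_force: 0.0
```

Request:
carry_out([
  [0,0,0.03],
  [0,0,0.06],
  [0,0,0.07],
  [0,0,0.07],
  [0,0,0.07],
], roll=[0,0,0,0,0], claw=[0.0854,0.0854,0.0854,0.0854,0.0854])

```text
clock: 16.25
position: [507.5, 208.7, 237.5]
ee_rot: [0.977, -0.212, 0.001, -0.001]
contact_force: [0.4, 0.3, -0.2]
gripper_width: 85.0
grasp_force: 0.0
```

```bash
python3 near.py 507 209 36 tall n6
```

```text
16.25 [507.5 208.7 237.5] -24.49 [508.8 208.5  59.5  52.   62.7] tool shift [ 0.0013 -0.0003  0.    ]
finger -1 tips tool z [110.5 150.4 156.4 160.2] y [-61.8 -49.9 -42.3]
finger 1 tips tool z [110.9 150.5 156.6 160. ] y [42.5 49.7 61.9]
```

View pics/n6.png

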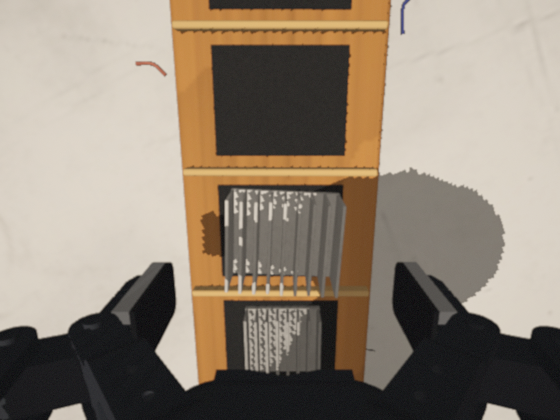

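Tall sink is at (284,240), turned about 2.8° clockwise of square. Gripping.

Request:
carry_out([
  [0.001,0,0.035],
  [0.001,0,0.052],
  [0.001,0,0.057],
  [0.001,0,0.057],
  [0.001,0,0.057],
  [0.001,0,0.057],
  [0.001,0,0.057],
  [0.001,0,0.057],
], roll=[2.8,2.8,2.8,2.8,2.8,2.8,2.8,2.8], claw=[0.0854,0.0854,0.0854,0.03,0.03,0.03,0.03,0.03])

```text
clock: 17.3
position: [508.4, 208.8, 181.1]
ee_rot: [0.972, -0.236, 0.001, -0.001]
contact_force: [-0.3, 0.7, 5.8]
gripper_width: 58.5
grasp_force: 66.2
```

Request:
carry_out([
  [0,0,-0.03],
  [0,0,-0.07],
  [0.022,0.033,-0.1],
  [0.053,0.079,-0.1],
  [0.084,0.125,-0.1],
  [0.117,0.174,-0.1],
  [0.151,0.224,-0.1],
  [0.184,0.274,-0.1],
], roll=[0,0,-2,-7,-12,-17,-22,-26.6], claw=[0.03,0.03,0.03,0.03,0.03,0.03,0.03,0.03])

```text
clock: 18.3
position: [545.6, -121.4, 279.7]
ee_rot: [1.0, -0.005, -0.0, -0.0]
contact_force: [1.3, 1.6, -0.1]
gripper_width: 59.1
grasp_force: 65.4
```

Request:
carry_out([
  [0.007,0.055,0],
  [0.0145,0.114,0.01],
  [0.0145,0.114,0.045],
  [0.0145,0.114,0.075],
  [0.0145,0.114,0.085],
  [0.0145,0.114,0.085],
  [0.0145,0.114,0.085],
], roll=[0,0,0,0,0,0,0], claw=[0.03,0.03,0.03,0.03,0.03,0.03,0.03])

```text
clock: 19.18
position: [559.6, -233.5, 196.1]
ee_rot: [1.0, -0.006, 0.001, 0.0]
contact_force: [0.4, 0.8, -1.0]
gripper_width: 59.0
grasp_force: 65.4
```

```bash
python3 pads.py m6
```

```text
19.175 [ 559.6 -233.5  196.1] -0.63 w 59.0 f 65 [ 0.4  0.8 -1. ]
pad [195  21 176 140] [ 631.1 -234. ] [69.4 55.1] 89.3
pad [206 199 154  25] [ 580.4 -233.5] [69.3 11.3] 89.3
```

View pics/m6.png

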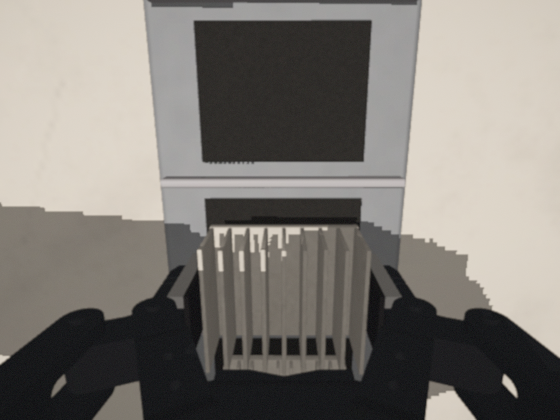

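Tall sink is held square at (284,300) over the third pocket. Setting down.

Request:
carry_out([
  [0,0,0.008],
  [0,0,0.013],
  [0,0,0.0145],
  [0,0,0.0145],
  [0,0,0.0145],
  [0,0,0.0145],
  [0,0,0.0145],
  [0,0,0.0145],
], roll=[0,0,0,0,0,0,0,0], claw=[0.03,0.03,0.03,0.03,0.0854,0.0854,0.0854,0.0854])

```text
clock: 20.23
position: [558.9, -233.7, 180.0]
ee_rot: [1.0, -0.006, -0.0, -0.0]
contact_force: [-1.0, 0.1, 0.2]
gripper_width: 85.3
grasp_force: 0.0
```

Request:
carry_out([
  [0,0,-0.02],
  [0,0,-0.06],
  [0,0,-0.11],
  [0.0,-0.02,-0.13],
  [0.0,-0.02,-0.13],
], roll=[0,0,0,0,0], claw=[0.0854,0.0854,0.0854,0.0854,0.0854])

```text
clock: 20.85
position: [559.4, -212.5, 311.8]
ee_rot: [1.0, -0.005, 0.002, 0.0]
contact_force: [0.1, -0.3, -0.2]
gripper_width: 85.4
grasp_force: 0.0
```

```bash
python3 - <<'E'
from h import *
s=read_state();p=get_image('wrist');save(p,'m7');print(s['position'],'tall',partfit(p,s,(559,-233),36,'tall',34),'tape',partfit(p,s,(414,-232),27,'tape'))
E
```

```text
[ 559.3558207  -212.50028013  311.7860149 ] tall [ 555.  -233.1   67.3   57.    89.3] tape [ 431.3 -229.8   42.    56.8    6.9]
```

View pics/m7.png

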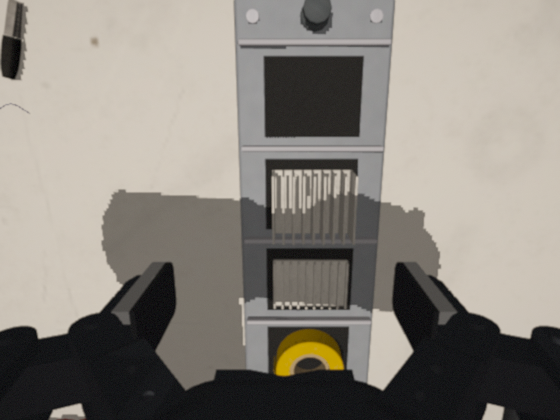

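Tall sink is in place at (313,205), next to the empty last pocket at (314,96); flat sink and tape are undisturbed. Last is the square sink, measured by numbers only since the picture budget is used.

Request:
carry_out([
  [-0.015,-0.056,0],
  [-0.03,-0.113,0],
  [-0.045,-0.17,0],
  [-0.06,-0.226,0],
  [-0.075,-0.283,0],
  [-0.09,-0.339,0],
  [-0.105,-0.395,0],
  [-0.119,-0.451,0],
], roll=[0,4,8,12,16,20,23,23.8], claw=[0.0854,0.0854,0.0854,0.0854,0.0854,0.0854,0.0854,0.0854])

```text
clock: 21.9
position: [444.4, 240.1, 308.3]
ee_rot: [0.977, -0.212, -0.001, 0.002]
contact_force: [1.5, -0.2, 0.7]
gripper_width: 85.5
grasp_force: 0.0
```

Request:
carry_out([
  [0,0,0.03],
  [0,0,0.06],
  [0,0,0.075],
  [0,0,0.075],
  [0,0,0.075],
], roll=[0,0,0,0,0], claw=[0.0854,0.0854,0.0854,0.0854,0.0854])

```text
clock: 22.52
position: [445.7, 238.7, 234.9]
ee_rot: [0.977, -0.212, -0.0, 0.0]
contact_force: [0.6, 1.3, -0.7]
gripper_width: 85.5
grasp_force: 0.0
```

```bash
python3 near.py 445 239 26 square n7; python3 - <<'E'
from h import *
s=read_state();p=get_image('wrist')
for d in place_of(p,'sink_square_mid')[:2]:print(d,pix2plane(p,d['at'],17,s))
# near depth: points higher than ribs
c=cloud(p,s);m=(c[...,2]>18)&(c[...,2]<34)&(np.hypot(c[...,0]-445,c[...,1]-239)<42)
r=cv2.minAreaRect(c[m][:,:2].astype(np.float32));print(m.sum(),r,np.percentile(c[m][:,2],[5,50,95]))
E
```

```text
22.525 [445.7 238.7 234.9] -24.48 [443.4 239.2  44.8  46.4  65.4] tool shift [-0.0023  0.0004  0.    ]
finger -1 tips tool z [110.5 150.5 156.6 159.9] y [-61.9 -50.2 -42.3]
finger 1 tips tool z [110.6 150.3 156.5 160. ] y [42.6 50.1 62. ]
{'at': [283.7, 239.2], 'conf': 0.57} [441.16128447 240.54014978  17.        ]
2617 ((446.0304870605469, 237.9229736328125), (44.308990478515625, 57.186744689941406), 65.65492248535156) [19.90195885 26.12678135 27.62008291]
```

Request:
carry_out([
  [-0.002,0,0.035],
  [-0.002,0,0.05],
  [-0.002,0,0.054],
  [-0.002,0,0.054],
  [-0.002,0,0.054],
  [-0.002,0,0.054],
  [-0.002,0,0.054],
  [-0.002,0,0.054],
], roll=[0,0,0,0,0,0,0,0], claw=[0.0854,0.0854,0.0854,0.03,0.03,0.03,0.03,0.03])

```text
clock: 23.68
position: [444.2, 240.0, 182.3]
ee_rot: [0.977, -0.212, 0.001, -0.001]
contact_force: [-0.6, -0.7, 6.8]
gripper_width: 43.7
grasp_force: 62.9
```

Request:
carry_out([
  [0,0,-0.03],
  [0,0,-0.07],
  [0.029,0.028,-0.1],
  [0.068,0.066,-0.1],
  [0.108,0.104,-0.1],
  [0.151,0.146,-0.1],
  [0.194,0.187,-0.1],
  [0.237,0.229,-0.1],
], roll=[0,0,-2,-6,-10,-15,-20,-23.8], claw=[0.03,0.03,0.03,0.03,0.03,0.03,0.03,0.03])

```text
clock: 24.68
position: [564.8, -68.9, 281.2]
ee_rot: [1.0, -0.005, -0.0, -0.0]
contact_force: [1.3, 1.5, 0.4]
gripper_width: 43.6
grasp_force: 62.1
```

Request:
carry_out([
  [0.021,0.051,0],
  [0.042,0.102,0],
  [0.062,0.152,0],
  [0.0685,0.1665,0.01],
  [0.0685,0.1665,0.045],
  [0.0685,0.1665,0.075],
  [0.0685,0.1665,0.085],
  [0.0685,0.1665,0.085],
], roll=[0,0,0,0,0,0,0,0], claw=[0.03,0.03,0.03,0.03,0.03,0.03,0.03,0.03])

```text
clock: 25.68
position: [631.0, -233.9, 195.7]
ee_rot: [1.0, -0.006, -0.001, -0.0]
contact_force: [-0.4, -0.3, -0.7]
gripper_width: 43.6
grasp_force: 62.1
```

```bash
python3 pads.py m8; python3 - <<'E'
from h import *
s=read_state();p=get_image('wrist');print(s['position'],partfit(p,s,(631,-234),s['position'][2]-156,'square',34))
E
```

```text
25.675 [ 631.  -233.9  195.7] -0.64 w 43.6 f 62 [-0.4 -0.3 -0.7]
pad [207 196 155  55] [ 645.2 -234.2] [70.5 26. ] 89.3
pad [263 336  27  14] [ 582.1 -229.5] [13.1  7.6] 89.3
pad [308 336  27  14] [ 581.9 -252.2] [13.2  7.6] 89.3
[ 631.44274073 -234.0055077   196.89304307] [ 633.  -234.    47.3   67.3    1.1]
```

Request:
carry_out([
  [0,0,0.008],
  [0,0,0.013],
  [0,0,0.0145],
  [0,0,0.0145],
  [0,0,0.0145],
  [0,0,0.0145],
  [0,0,0.0145],
  [0,0,0.0145],
], roll=[0,0,0,0,0,0,0,0], claw=[0.03,0.03,0.03,0.03,0.0854,0.0854,0.0854,0.0854])

```text
clock: 26.78
position: [631.1, -234.4, 181.5]
ee_rot: [1.0, -0.006, -0.0, -0.0]
contact_force: [0.6, 0.1, 0.7]
gripper_width: 85.3
grasp_force: 0.0
```

Request:
carry_out([
  [0,0,-0.02],
  [0,0,-0.06],
  [0,0,-0.11],
  [-0.05,0,-0.14],
  [-0.09,0,-0.14],
  [-0.09,0,-0.14],
], roll=[0,0,0,0,0,0], claw=[0.0854,0.0854,0.0854,0.0854,0.0854,0.0854])

```text
clock: 27.52
position: [538.5, -233.3, 322.6]
ee_rot: [1.0, -0.006, -0.0, -0.0]
contact_force: [0.0, -0.4, 0.3]
gripper_width: 85.2
grasp_force: 0.0
```

```bash
python3 - <<'E'
from h import *
s=read_state();p=get_image('wrist');save(p,'m9');print(s['position'])
c=cloud(p,s)
for n,x,zt in(('square',631,26),('tall',559,36),('flat',487,18)):
    m=(abs(c[...,2]-zt)<5)&(c[...,2]>17)&(abs(c[...,0]-x)<33)&(abs(c[...,1]+234)<40)
    r=cv2.minAreaRect(c[m][:,:2].astype(np.float32)) if m.sum()>20 else None;print(n,m.sum(),r,np.percentile(c[m][:,2],[5,50,95]))
for n,h in PARTS.items():
    print(n,[(round(d['conf'],2),np.round(pix2plane(p,d['at'],8+h,s)[:2],1)) for d in place_of(p,n)[:2]])
E
```

```text
[ 538.48552754 -233.30728258  322.64740935]
square 1526 ((627.9517211914062, -234.44090270996094), (44.302249908447266, 44.49524688720703), 89.20585632324219) [24.12950374 26.3332974  27.80700246]
tall 1626 ((554.0099487304688, -233.56292724609375), (59.41315460205078, 50.06531524658203), 89.43657684326172) [32.85834409 36.36487154 37.79579899]
flat 903 ((485.6202087402344, -232.92225646972656), (59.25019073486328, 40.276268005371094), 88.72118377685547) [17.24998909 18.53957258 19.7596656 ]
sink_tall_mid [(0.86, array([ 552.5, -234.9]))]
sink_square_mid [(0.94, array([ 629.2, -235.4]))]
sink_flat_mid [(0.64, array([ 483.6, -233.3]))]
tape_roll_mid [(0.59, array([ 409. , -231.3]))]
```

```bash
python3 - <<'E'
from h import *
s=read_state();p=get_image('wrist');print(s['position'],s['joint_vel'].round(3) if hasattr(s['joint_vel'],'round') else s['joint_vel'])
c=cloud(p,s)
for n,x,zt in(('square',631,26),('tall',559,36),('flat',487,18)):
    m=(abs(c[...,2]-zt)<5)&(c[...,2]>17)&(abs(c[...,0]-x)<33)&(abs(c[...,1]+234)<40)
    r=cv2.minAreaRect(c[m][:,:2].astype(np.float32));print(n,np.round(r[0],1),np.round(r[1],1),round(r[2],1))
# ribs: top z~15 at side strips of plate
m=(abs(abs(c[...,1]+233.5)-46)<7)&(c[...,2]>12.8)&(c[...,2]<18)&(c[...,0]>360)&(c[...,0]<690)
h,e=np.histogram(c[m][:,0],np.arange(360,690,2));print([(int(a),int(b)) for a,b in zip(e,h) if b>8])
# pad edges: dark pixels beside parts (y 26..34 off centre), at z 8
g=p['img'].max(2);m=(g<45)&(c[...,2]<12)&(c[...,2]>3)&(abs(abs(c[...,1]+233.5)-32)<2)
for x in(631,559,487,414):
    q=c[m&(abs(c[...,0]-x)<34)][:,0];
    if len(q):print(x,len(q),np.percentile(q,[1,99]).round(1),np.percentile(q,[1,99]).mean().round(1))
E
```

```text
[ 541.97879835 -233.28719785  321.31092261] [-0.     0.003 -0.003 -0.001 -0.    -0.001]
square [ 627.6 -234.4] [44.3 44.8] 89.2
tall [ 554.  -233.6] [59.3 50.3] 89.4
flat [ 485.5 -232.8] [59.2 40.2] 88.7
[(378, 30), (380, 84), (448, 21), (450, 55), (452, 85), (520, 31), (522, 78), (524, 76), (592, 35), (594, 103), (596, 51), (664, 94), (666, 123), (668, 34)]
631 771 [604.4 657.2] 630.8
559 133 [532.3 585.4] 558.9
487 441 [459.6 514.5] 487.0
414 253 [388.8 441.7] 415.3
```

```bash
python3 - <<'E'
from h import *
s=read_state()
for cam in('top','side'):
    p=get_image(cam);c=cloud(p,s)
    for n,x,zt in(('square',631,26),('tall',559,36),('flat',487,18),('tape',415,27)):
        b=(abs(c[...,0]-x)<34)&(abs(c[...,1]+234)<42)
        m=b&(abs(c[...,2]-zt)<6)
        if m.sum()>10:
            q=c[m][:,:2];print(cam,n,m.sum(),np.round((q.min(0)+q.max(0))/2,1),np.round(np.ptp(q,0),1),np.round(np.median(c[m][:,2]),1))
    for n,h in PARTS.items(): print(n,[(round(d['conf'],2),np.round(pix2plane(p,d['at'],8+h,s)[:2],1)) for d in place_of(p,n)[:1]])
    for d in place_of(p,'metal_rack')[:1]:print('rack',pix2plane(p,d['at'],0,s))
    save(p,cam+'9')
E
```

```text
top square 18 [ 612.9 -228.6] [12.8 29.9] 23.4
top tall 140 [ 553.7 -232.8] [49.7 59.1] 33.6
top flat 241 [ 479.3 -227.4] [52.6 70.1] 14.5
top tape 391 [ 413.4 -231.6] [53.8 56.9] 25.1
sink_tall_mid [(0.82, array([ 553.6, -231.7]))]
sink_square_mid [(0.62, array([ 621.6, -230. ]))]
sink_flat_mid [(0.6, array([ 486.7, -235.8]))]
tape_roll_mid [(0.57, array([ 406.9, -234.4]))]
rack [ 528.62704871 -240.52890105    0.        ]
side square 248 [ 628.4 -235.4] [47.1 46.3] 23.6
side tall 387 [ 555.4 -235.1] [51.2 61.8] 33.3
side flat 386 [ 480.4 -234.7] [54.7 81.5] 15.2
side tape 388 [ 413.9 -232.5] [56.3 58.2] 25.8
sink_tall_mid [(0.63, array([ 548.3, -235.9]))]
sink_square_mid [(0.75, array([ 628.6, -241.7]))]
sink_flat_mid [(0.82, array([ 487.4, -237.3]))]
tape_roll_mid [(0.93, array([ 408.9, -235.6]))]
rack [ 529.1817829  -234.65729465    0.        ]
```

All cameras agree that the tall sink sits about 4.7 mm and the square about 3 mm toward the robot from their pocket centres (559 and 631). I'll mend them, tall first and then square so the order holds.

Request:
carry_out([
  [0.0145,0,0.04],
  [0.0145,0,0.09],
  [0.0145,0,0.125],
  [0.0145,0,0.142],
  [0.0145,0,0.142],
  [0.0145,0,0.142],
], roll=[0,0,0,0,0,0], claw=[0.0854,0.0854,0.0854,0.0854,0.0854,0.0854])

```text
clock: 29.18
position: [556.3, -233.6, 181.3]
ee_rot: [1.0, -0.006, 0.002, 0.0]
contact_force: [-0.2, 0.8, 1.3]
gripper_width: 85.7
grasp_force: 0.0
```

Request:
carry_out([
  [0,0,0],
  [0,0,0],
  [0,0,0],
  [0,0,0],
  [0,0,-0.01],
  [0,0,-0.01],
  [0.005,0,-0.01],
  [0.005,0,-0.01],
], roll=[0,0,0,0,0,0,0,0], claw=[0.03,0.03,0.03,0.03,0.03,0.03,0.03,0.03])

```text
clock: 30.18
position: [560.9, -233.6, 189.4]
ee_rot: [1.0, -0.006, -0.0, 0.0]
contact_force: [-0.0, -0.4, -0.6]
gripper_width: 58.6
grasp_force: 65.7
```

Request:
carry_out([
  [0,0,0.005],
  [0,0,0.0095],
  [0,0,0.0095],
  [0,0,0.0095],
  [0,0,0.0095],
  [0,0,0.0095],
  [0,0,0.0095],
  [0,0,0.0095],
], roll=[0,0,0,0,0,0,0,0], claw=[0.03,0.03,0.03,0.03,0.0854,0.0854,0.0854,0.0854])

```text
clock: 31.18
position: [560.6, -233.6, 180.0]
ee_rot: [1.0, -0.006, -0.0, -0.0]
contact_force: [-0.1, -0.3, -0.4]
gripper_width: 85.9
grasp_force: 0.0
```

Request:
carry_out([
  [0,0,-0.02],
  [0,0,-0.06],
  [0,0,-0.1],
  [0.035,0,-0.1],
  [0.07,0,-0.1],
  [0.07,0,-0.1],
], roll=[0,0,0,0,0,0], claw=[0.0854,0.0854,0.0854,0.0854,0.0854,0.0854])

```text
clock: 31.92
position: [632.2, -234.2, 279.6]
ee_rot: [1.0, -0.006, 0.0, 0.0]
contact_force: [-0.4, 1.2, 0.4]
gripper_width: 85.4
grasp_force: 0.0
```

```bash
python3 - <<'E'
from h import *
s=read_state();print(s['position'],heading(s))
p=get_image('wrist');c=cloud(p,s)
for n,x,zt in(('square',631,26),('tall',559,36)):
    m=(abs(c[...,2]-zt)<4)&(abs(c[...,0]-x)<33)&(abs(c[...,1]+234)<40)
    if m.sum()>20: r=cv2.minAreaRect(c[m][:,:2].astype(np.float32));print(n,np.round(r[0],1),np.round(r[1],1),round(r[2],1))
p=get_image('side');c=cloud(p)
for n,x,zt in(('square',631,26),('tall',559,36)):
    m=(abs(c[...,2]-zt)<6)&(abs(c[...,0]-x)<33)&(abs(c[...,1]+234)<40);q=c[m][:,:2]
    if m.sum()>20:print(n,(q.min(0)+q.max(0))/2,np.ptp(q,0))
E
```

```text
[ 632.19796325 -234.17200516  279.60008596] -0.6424222782663646
square [ 627.8 -234.3] [44.3 45.5] 88.8
tall [ 558.4 -233.4] [59.6 51. ] 89.2
square [ 628.55460187 -235.87352156] [46.88777349 46.83819472]
tall [ 559.4867996  -235.18632066] [51.72835742 62.35484217]
```

Tall is now centred. Same for the square sink, +3 mm.

Request:
carry_out([
  [-0.002,0,0.04],
  [-0.002,0,0.08],
  [-0.002,0,0.099],
  [-0.002,0,0.099],
  [-0.002,0,0.099],
  [-0.002,0,0.099],
], roll=[0,0,0,0,0,0], claw=[0.0854,0.0854,0.0854,0.0854,0.0854,0.0854])

```text
clock: 32.78
position: [629.1, -234.5, 183.1]
ee_rot: [1.0, -0.006, 0.002, 0.0]
contact_force: [0.1, -0.6, -0.4]
gripper_width: 85.4
grasp_force: 0.0
```

Request:
carry_out([
  [0,0,0],
  [0,0,0],
  [0,0,0],
  [0,0,0],
  [0,0,-0.01],
  [0,0,-0.01],
  [0.003,0,-0.01],
  [0.003,0,-0.01],
], roll=[0,0,0,0,0,0,0,0], claw=[0.02,0.02,0.02,0.02,0.02,0.02,0.02,0.02])

```text
clock: 33.78
position: [631.7, -234.4, 190.8]
ee_rot: [1.0, -0.006, -0.0, -0.0]
contact_force: [0.1, -0.0, -0.2]
gripper_width: 43.7
grasp_force: 62.7
```

Request:
carry_out([
  [0,0,0.005],
  [0,0,0.0095],
  [0,0,0.0095],
  [0,0,0.0095],
  [0,0,0.0095],
  [0,0,0.0095],
  [0,0,0.0095],
  [0,0,0.0095],
], roll=[0,0,0,0,0,0,0,0], claw=[0.02,0.02,0.02,0.02,0.0854,0.0854,0.0854,0.0854])

```text
clock: 34.78
position: [631.5, -234.4, 181.5]
ee_rot: [1.0, -0.006, -0.0, -0.0]
contact_force: [0.3, 0.4, -0.3]
gripper_width: 85.1
grasp_force: 0.0
```

Request:
carry_out([
  [0,0,-0.02],
  [0,0,-0.06],
  [0,0,-0.11],
  [-0.04,0,-0.14],
  [-0.08,0,-0.14],
  [-0.08,0,-0.14],
  [-0.08,0,-0.14],
], roll=[0,0,0,0,0,0,0], claw=[0.0854,0.0854,0.0854,0.0854,0.0854,0.0854,0.0854])

```text
clock: 35.65
position: [551.9, -233.5, 322.0]
ee_rot: [1.0, -0.006, 0.001, 0.0]
contact_force: [0.7, -0.2, -0.1]
gripper_width: 85.3
grasp_force: 0.0
```

```bash
python3 - <<'E'
from h import *
s=read_state();print(s['position'],s['clock'])
p=get_image('wrist');c=cloud(p,s)
for n,x,zt in(('square',631,26),('tall',559,36),('flat',487,18)):
    m=(abs(c[...,2]-zt)<4)&(c[...,2]>16.8)&(abs(c[...,0]-x)<33)&(abs(c[...,1]+234)<40)
    if m.sum()>20: r=cv2.minAreaRect(c[m][:,:2].astype(np.float32));print(n,np.round(r[0],1),np.round(r[1],1),round(r[2],1),np.percentile(c[m][:,2],[2,50,98]).round(1))
E
```

```text
[ 551.89005909 -233.4999282   322.04169785] 35.65
square [ 630.5 -234.4] [44.2 44.5] 88.9 [22.7 26.4 28. ]
tall [ 558.3 -233.5] [59.4 50.1] 89.6 [32.4 36.3 38.1]
flat [ 485.5 -232.8] [59.1 40.1] 89.0 [17.  18.5 20.2]
```

All four are centred within about 1.5 mm, flat and square. Handing in.

```bash
python3 -c "
from bench import job_done
print(job_done())"
```

```text
the job is handed in; nothing more can be done
None
```

I moved all four parts to the metal rack in reverse order (tape, flat, tall, square), each flat and within about 1.5 mm of its pocket's middle; after first placing the tall and square sinks 5 mm and 3 mm off, I lifted and re-centred them in that order, and I handed the job in at about 36 s (no verdict shown).

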